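Select the tall bottle's station with the mixer's H-gate lever

TASK

Push the mixer's selector lever out of the slot where it is parked, through the H-shaped gate and fully home into the slot at the corner where the tall bottle stands, then let go of it. Use only light fingertip pushes on the lever without gripping it, never drive it home at a short bottle's corner on the way, and leave all bottles and other things standing where they are, neither lifted nor knocked.

Things in the scene. Friction and masses are not known exactly. Their poses are not given: they have to be found in the camera images.
- mixer: White four-station bottle mixer fixed to the bench, deck 240 x 240 mm, deck top 30 mm up. Origin: centre of its underside; x, y along its edges, z up; turned up to 0.35 rad. Corner cups (60 mm outside, 51 inside, rim 8 mm above deck) centred at x = +-85, y = +-85 mm. The cup at (-x, +y) is empty: the lever is parked in that slot. The other three hold bottles, the tall one in either -y cup.
- gate (a point): Centre of the gate plate's top, 100 mm above the bench, on a pillar 114 mm (x) by 104 mm (y); mixer's axes. H-shaped cut-out: two slots 14.5 mm wide along x at y = +-18 mm, joined at x = 0 by a passage along y, 16 mm wide, between two tongues (|y| < 10.5 mm). Each of the four slot ends belongs to the cup at that corner.
- knob: Black round upright knob, 28 mm diameter, 53 mm tall, on an 8 mm steel rod (the lever). Origin at its middle (26 mm below its top), 170 mm along the rod (its z axis) from the pivot, which lies 20 mm above the bench under the gate's centre: 190 mm above the bench when upright. In a slot end its middle is about 45 mm (x) and 36 mm (y) from the gate's centre, 180 mm high.
- throw (a joint): Tilt of the lever along the slots, rad: 0 in the middle passage, positive towards mixer +x, range -0.27 to 0.27 (slot ends); 17 mm at the knob per 0.1 rad. Fully home: beyond 0.225 either way. Slots can be changed only within about +-0.05. Takes about 2 N at the knob, stays where left; no springs or detents.
- cross (a joint): Tilt of the lever across the slots, rad: positive towards mixer +y, range -0.22 to 0.22; 0.22 is the +y slot, -0.22 the -y slot; 17 mm at the knob per 0.1 rad. The lever runs along a slot while within about 0.04 of that end. Takes about 2 N at the knob, stays where left.
- tall_bottle: Clear glass bottle, 44 mm diameter, 105 mm tall, aluminium cap, paper band, standing loose in one of the mixer's cups on the deck. Origin at the centre of its underside (30 mm above the bench). Its corner is the one to select.
- short_1: Glass bottle like the tall one, 44 mm diameter but only 56 mm tall, loose in another cup. Origin at the centre of its underside.
- short_2: Second short glass bottle, 44 mm diameter, 56 mm tall, loose in another cup. Origin at the centre of its underside.
- deck_vial: Small glass vial, 22 mm diameter, 42 mm tall, standing loose on the deck on the mixer's -x side, in front of the pillar. Origin at the centre of its underside.
- bench_bottle: Glass bottle, 40 mm diameter, 70 mm tall, on the bench close to the mixer's -y side. Origin at the centre of its underside.
- dish: White open dish, 200 x 95 mm, 32 mm high, on the bench to the left. Origin at the centre of its underside.
- tape: Paper roll, 64 mm outside, 36 mm hole, 25 mm high, lying on the bench to the right. Origin at the centre of its underside.
- carton: Cardboard carton, 120 x 70 x 45 mm high, on the bench to the right. Origin at the centre of its underside.
- saline: Clear plastic bottle, 64 mm diameter, 160 mm tall, on the bench at the back left. Origin at the centre of its underside.

How it is judged:
On the way, in this order (a step that is already met when the one before it is completed fails the run):
1. the lever is pushed out of its parking slot to the middle of the gate (value of joint throw above -0.08 rad).
2. the lever is fully home in the slot at the tall bottle's corner (horizontal distance between knob and tall_bottle below 0.085 m and (value of joint throw above 0.225 rad or value of joint throw below -0.225 rad)), for 0.2 s.
At the end, for the whole second after the job is handed in: The lever is at rest in the slot at the tall bottle's corner: knob within 85 mm (horizontally) of the tall bottle's axis and throw beyond 0.225 rad; all bottles and other loose things within 20 mm of their starting places and upright within 0.2 rad (all of step 2 and velocity of joint throw between -0.05 and 0.05 rad/s and distance of each of tall_bottle, short_1, short_2, deck_vial, bench_bottle, dish, tape, carton, saline from where it was at the start of the episode below 0.02 m and angle between each of tall_bottle, short_1, short_2, deck_vial, bench_bottle, saline's own z axis and vertical below 0.2 rad); the robot touches nothing.
It fails at once if a bottle or another loose thing is lifted, carried, pushed more than 20 mm or tipped over 0.4 rad (distance of any of tall_bottle, short_1, short_2, deck_vial, bench_bottle, dish, tape, carton, saline from where it was at the start of the episode above 0.02 m or angle between any of tall_bottle, short_1, short_2, deck_vial, bench_bottle, dish, tape, carton, saline's own z axis and vertical above 0.4 rad).
It fails at once if the lever is driven home at a short bottle's corner (horizontal distance between knob and short_1 below 0.072 m or horizontal distance between knob and short_2 below 0.072 m).
It fails at once if the lever's knob is pressed or pinched with more than 40 N (contact force between the fingers and knob above 40 N).
It also fails if it takes over 61 s, if anything falls off the work surface, if the arm or the gripper's body presses on something with over 40 N, if the wrist force passes 120 N, or if a joint passes its speed limit or range.

ROBOT

A 6-joint arm with a two-finger parallel gripper is mounted at the origin on the work surface. World frame = base frame: x ahead of the robot, y to its left, z up, the work surface at z = 0. Lengths are in m, angles in rad, forces in N, time in s.
With the tool pointing down it reaches from about 0.35 to 0.85 m from the base axis. Payload 8.1 kg.
Tool frame: the origin (TCP) lies midway between the tips of the shut fingers; the grasp point (between the pads) lies 19 mm behind it (env.tcp_to_grasp is the distance from the TCP to the grasp point, in m); y points along the fingers, x is the direction in which the jaws open and shut, and the axes are right-handed (so a half turn about y gives the same grasp; the last joint's range is limited). The gripper opens to 85 mm and grips with 20 to 120 N. Pads are 22 mm wide; open, the fingers measure 114 mm over their backs; the gripper's body (76 mm by 85 mm) begins 54 mm behind the grasp point. The pads swing forward as they close: fully open they stand 13 mm farther back than shut.
Start: joints at [1.063, 0.13, 1.488, -0, 1.523, -0.085], TCP at [0.246, 0.547, 0.231] pointing down, gripper open.
Joint ranges: [-2.96, 2.96], [-0.89, 2.26], [0.02, 2.5], [-1.34, 4.48], [0, 2.73], [-2.66, 2.66]. Speed limits (rad/s): [2.39, 2.39, 2.79, 3.14, 3.14, 3.14].

INTERFACE

Orientations are given as a unit quaternion [x, y, z, w].
In Python, from bench import env, imaging gives the robot as it stands.
- The arm moves only by the shell command python3 -m inch 'ROWS' [FORCE]. ROWS is text: rows parted by semicolons, each of 5 numbers parted by spaces: the shift along the tool's x, y, z in cm, then the turn about the tool's y in degrees, then the finger opening in cm, from 0 to 8.54. In form: dx dy dz spin jaw; .... A call has 1 to 12 rows; each row shifts and turns the commanded pose from where the row before left it, along the tool's axes as they then stand; what a row does not reach is not made up. A row lasts 1/8 s, in which the tool goes at most 62.5 mm and 10.7 degrees, less where a joint would pass 70% of its speed; a pose out of reach is approached as far as the arm can. A call is refused whole if a number of a shift passes 6.25 or a number of a turn 10.7, either way. A call with a gripper value outside its range is refused whole. The fingers move at their own pace and stop on an object; FORCE is the grip in N (left out, the last holds). Time passes only in rows, so rows that do not move let the fingers close. It gives the time, the measured TCP pose, the force and the opening at its end, in the units of the state.
- env.sense(): the state, without advancing time (a new reading comes with each control period).
- imaging.capture(name): name is "scene" or "top" or "wrist"; returns the picture (384x512x3 uint8, red, green, blue); there is no depth.
- imaging.camera_info(name): a dict with "camera_matrix" (3x3 intrinsics, pixels), "cam_to_world" (4x4, takes a point from camera to world coordinates); the wrist camera has in their place "T_tool_cam" (4x4, takes a point from camera to tool coordinates, whose origin is the TCP and whose axes are the tool frame's). Camera axes: x right, y down, z forward; pixel columns grow to the right and rows downward; lengths in m; the calibration is good to about 2 mm. A picture is of the moment at which its call begins: read the wrist's pose just before it. camera_info takes no time and is no camera call.
- env.sign_off(): hands the job in, once; it reports no verdict.
The state is a dict: "time": time; "joint_pos": joint angles; "qd": joint speeds; "tau": joint torques, N m; "ee_pos": TCP position; "tool_rot": TCP orientation; "ft_force": force on the tool from outside, world axes, zero at the start; "ft_torque": the same for the moment, N m; "gripper_width": finger opening in m.
Only numpy, scipy, OpenCV 4.12 (cv2) and the standard library are available. Lean on these libraries where they do the work, as an engineer would, in place of code of your own. Each camera call takes 0.05 s, during which the arm holds its last target.

## Working session

There is one attempt and no reset: what is moved stays moved. The work goes in short steps, Python scripts to look and compute and a shell command to move; the robot and the scene stay as the last step left them, time stands still between calls to the robot, and variables do not carry over. Pictures are saved under pics/ and viewed, and the job is handed in when it is done.

```bash
ls; mkdir -p pics; python3 - <<'E'
from bench import env, imaging
import cv2
for n in ("scene","top","wrist"):
    im=imaging.capture(n); cv2.imwrite(f"pics/{n}0.png",im[:,:,::-1])
    print(n,imaging.camera_info(n))
print(env.sense())
E
```

```text
pics
scene {'camera_matrix': array([[411.70034158,   0.        , 252.21474247],
       [  0.        , 411.70034158, 190.43211912],
       [  0.        ,   0.        ,   1.        ]]), 'cam_to_world': array([[-0.7225532 ,  0.40576637, -0.55970575,  1.21139396],
       [ 0.69104122,  0.40113645, -0.60129159,  0.68838334],
       [-0.01946553, -0.82124491, -0.57024372,  0.82502987],
       [ 0.        ,  0.        ,  0.        ,  1.        ]])}
top {'camera_matrix': array([[473.08043627,   0.        , 257.44992628],
       [  0.        , 473.08043627, 186.65402106],
       [  0.        ,   0.        ,   1.        ]]), 'cam_to_world': array([[ 0.01979403, -0.99467694,  0.10112364,  0.41669724],
       [-0.99980259, -0.01951784,  0.00371994,  0.00715055],
       [-0.00172643, -0.10117731, -0.99486691,  1.61681586],
       [ 0.        ,  0.        ,  0.        ,  1.        ]])}
wrist {'camera_matrix': array([[271.46152399,   0.        , 259.18058945],
       [  0.        , 271.46152399, 191.48434196],
       [  0.        ,   0.        ,   1.        ]]), 'T_tool_cam': array([[ 9.99998760e-0
[... 277 characters left out ...]
.00000000e+00,
         1.00000000e+00]])}
{'time': 0.15, 'joint_pos': array([ 1.06260869e+00,  1.31023259e-01,  1.48905999e+00, -3.69922160e-05,
        1.52298387e+00, -8.53984693e-02]), 'qd': array([-0.00139064, -0.00160638, -0.00392758, -0.00187739,  0.00209087,
       -0.00085404]), 'tau': array([ 8.94757864e-05, -5.70063865e+01, -5.01155770e+01, -2.80094937e-04,
        9.72403970e-03, -9.13826148e-05]), 'ee_pos': array([0.24596285, 0.54679286, 0.2304472 ]), 'tool_rot': array([ 0.59403717,  0.38350406, -0.3844124 , -0.59352471]), 'ft_force': array([ 0.85248902, -0.08459557, -0.78595982]), 'ft_torque': array([ 0.04343261,  0.0137633 , -0.00099673]), 'gripper_width': 0.08547814101032583}
```

View pics/scene0.png

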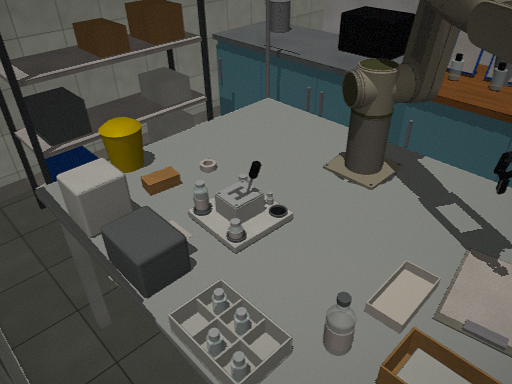

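View pics/top0.png

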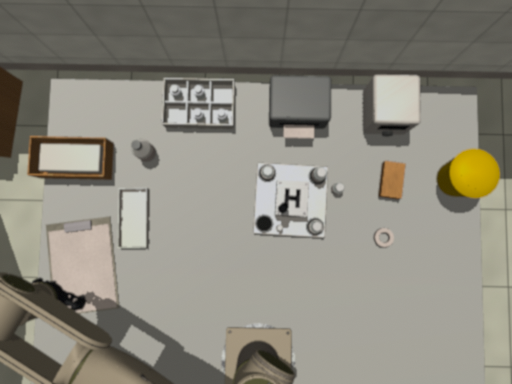

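```bash
python3 - <<'E'
import cv2
a=cv2.imread('pics/top0.png')[80:240,170:360]; cv2.imwrite('pics/top0c.png',cv2.resize(a,None,fx=4,fy=3.75*0+4,interpolation=cv2.INTER_CUBIC)[:600])
a=cv2.imread('pics/scene0.png')[100:300,130:390]; cv2.imwrite('pics/scene0c.png',cv2.resize(a,None,fx=3,fy=3,interpolation=cv2.INTER_CUBIC))
E
```

```text
(no output)
```

View pics/top0c.png

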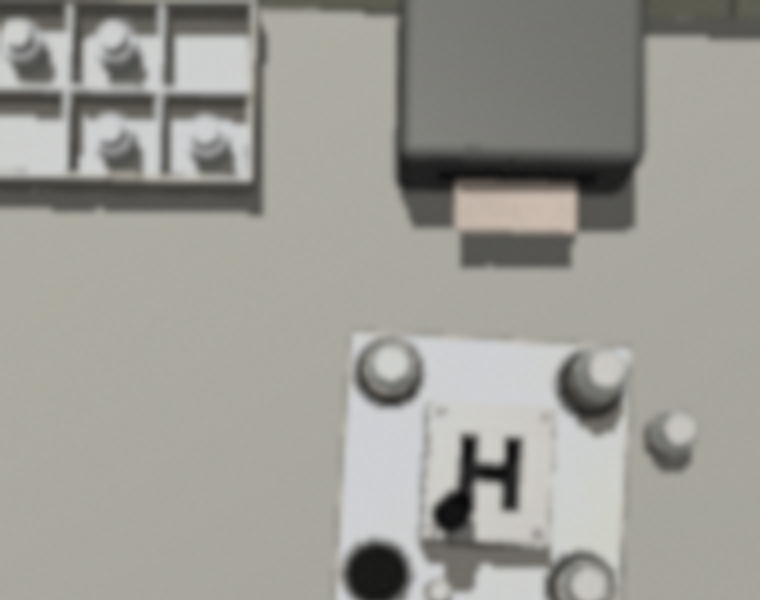

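View pics/scene0c.png

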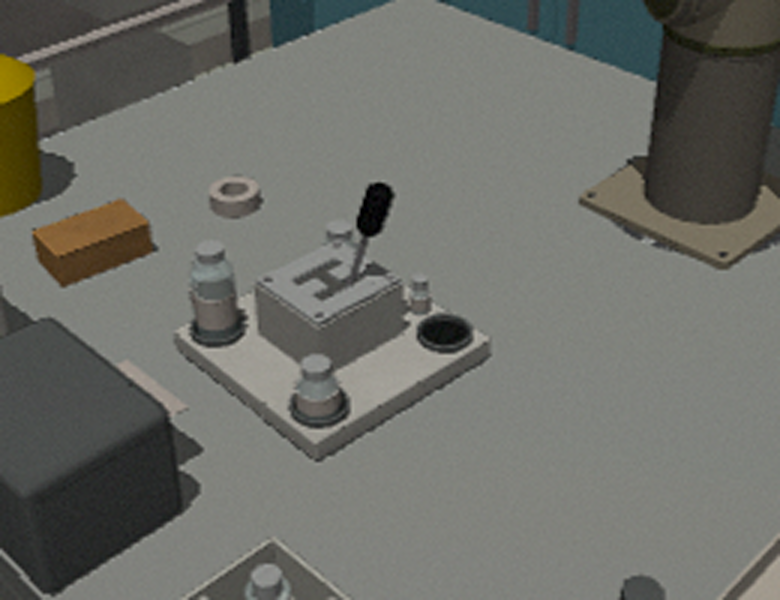

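The mixer's empty cup is at the lower left of the top view (image up is about +x, left about +y). The tall bottle is at the top right, about (319,175), which is (+x, −y). The path is therefore +x, then −y, then +x. Next I'll fit the mixer pose.

```bash
python3 - <<'E'
import cv2
a=cv2.imread('pics/top0.png')[155:245,240:350]; cv2.imwrite('pics/top0d.png',cv2.resize(a,None,fx=6.5,fy=6.5,interpolation=cv2.INTER_CUBIC))
a=cv2.imread('pics/scene0.png')[150:255,180:300]; cv2.imwrite('pics/scene0d.png',cv2.resize(a,None,fx=5.5,fy=5.5,interpolation=cv2.INTER_CUBIC))
E
```

```text
(no output)
```

View pics/top0d.png

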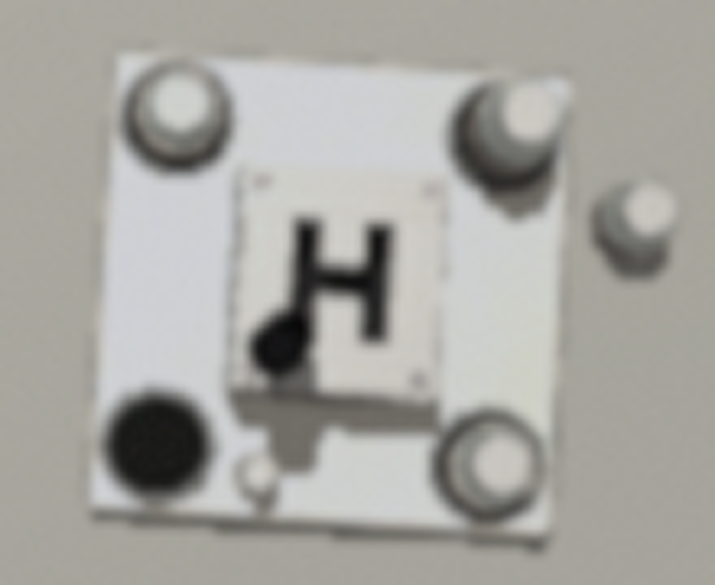

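View pics/scene0d.png

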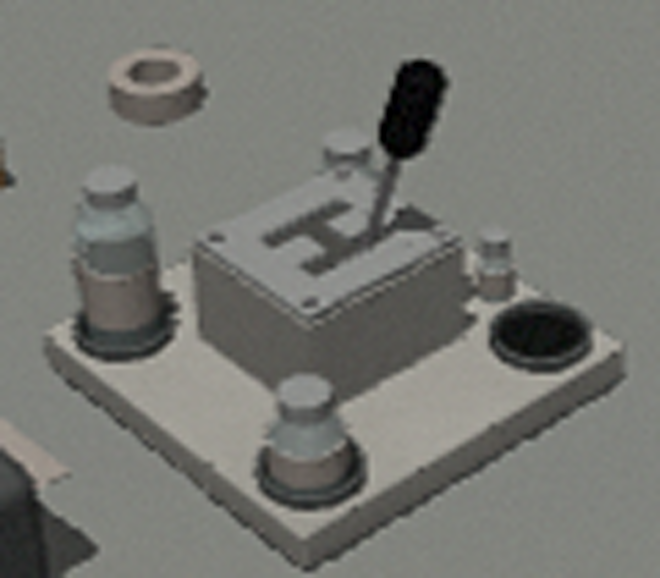

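```bash
cat > h.py <<'E'
import numpy as np
from bench import env, imaging
def proj(n,P):
    ci=imaging.camera_info(n); T=np.linalg.inv(ci['cam_to_world']); K=ci['camera_matrix']
    c=(T[:3,:3]@np.atleast_2d(P).T).T+T[:3,3]; u=(K@c.T).T; return u[:,:2]/u[:,2:]
def ray(n,px):
    ci=imaging.camera_info(n);K=ci['camera_matrix'];T=ci['cam_to_world']
    d=T[:3,:3]@np.linalg.solve(K,[px[0],px[1],1]); return T[:3,3],d
def tri(rs):
    A=np.zeros((3,3));b=np.zeros(3)
    for o,d in rs:
        d=d/np.linalg.norm(d);M=np.eye(3)-np.outer(d,d);A+=M;b+=M@o
    return np.linalg.solve(A,b)
E
python3 - <<'E'
from h import *
from scipy.optimize import least_squares
t=lambda x,y:(x/6.5+240,y/6.5+155); s=lambda x,y:(x/5.5+180,y/5.5+150)
m=[("top",(.12,.12,.03),t(119,54)),("top",(.12,-.12,.03),t(570,75)),("top",(-.12,.12,.03),t(92,513)),("top",(-.12,-.12,.03),t(549,530)),("top",(0,0,.1),t(342,281)),
("top",(.057,.052,.1),t(238,168)),("top",(.057,-.052,.1),t(447,180)),("top",(-.057,.052,.1),t(230,388)),("top",(-.057,-.052,.1),t(436,400)),
("scene",(.12,-.12,.03),s(45,340)),("scene",(-.12,.12,.03),s(625,350)),("scene",(.12,.12,.03),s(308,540)),("scene",(.057,-.052,.1),s(197,247)),("scene",(.057,.052,.1),s(315,318)),("scene",(-.057,.052,.1),s(462,240))]
def W(p,q):
    c,sn=np.cos(p[2]),np.sin(p[2]); return np.array([p[0]+c*q[0]-sn*q[1],p[1]+sn*q[0]+c*q[1],q[2]])
f=lambda p:np.concatenate([proj(n,W(p,q))[0]-u for n,q,u in m])
for sel in ("top","scene",None):
    mm=m
    r=least_squares(lambda p:np.concatenate([proj(n,W(p,q))[0]-u for n,q,u in m if sel in(None,n)]),[.6,0,0],loss='soft_l1'); print(sel,r.x,np.abs(r.fun).max())
p=r.x;print(f(p).reshape(-1,2).round(1))
k=tri([ray("top",t(280,345)),ray("scene",s(413,109))]);print("knob",k,"expected",W(p,(-.045,.036,.18)))
print("tall cap",tri([ray("top",t(530,105)),ray("scene",s(109,180))]),W(p,(.085,-.085,.135)))
from scipy.spatial.transform import Rotation as R
print(R.from_quat(env.sense()['tool_rot']).as_matrix().round(3))
E
```

```text
top [ 0.53519767 -0.09983932 -0.03065894] 1.3716029795575082
scene [ 0.53855638 -0.08965408 -0.03068758] 1.2976939074061988
None [ 0.53516174 -0.0976338  -0.02573017] 2.5041236697939837
[[-2.2 -0.2]
 [-0.8 -0.3]
 [-1.3  0.3]
 [ 0.2  0.9]
 [-1.   0.1]
 [-0.5 -0.8]
 [-0.4 -1.2]
 [-0.7  0.7]
 [ 0.1  0.3]
 [-1.4 -2.2]
 [ 0.  -2.5]
 [-0.5 -1.2]
 [-1.9 -2.2]
 [-1.4 -0.4]
 [ 0.2 -1.7]]
knob [ 0.497902   -0.06562357  0.17879399] expected [ 0.49110281 -0.06048799  0.18      ]
tall cap [ 0.61821374 -0.18670428  0.1335222 ] [ 0.61794678 -0.18479249  0.135     ]
[[ 0.41  -0.001 -0.912]
 [ 0.912 -0.001  0.41 ]
 [-0.001 -1.     0.   ]]
```

```bash
python3 -m inch '0 0 0 -7.5 0; 0 0 0 -7.5 0; 0 0 0 -7.5 0; 0 0 0 0 0; -4 -0.3 -1.5 0 0; -4.5 -0.3 -1.7 0 0; -4.5 -0.3 -1.7 0 0; -4.5 -0.3 -1.7 0 0; -4.5 -0.3 -1.7 0 0; -4.5 -0.3 -1.7 0 0; -4.5 -0.3 -1.7 0 0; -4.5 -0.3 -1.7 0 0' 20; python3 - <<'E'
from h import *
from scipy.spatial.transform import Rotation as R
s=env.sense();print(R.from_quat(s['tool_rot']).as_matrix().round(3),s['ee_pos'],s['joint_pos'],s['ft_force'])
E
```

```text
time: 1.65
ee_pos: [0.3696, 0.1869, 0.2555]
tool_rot: [0.508, 0.492, -0.491, -0.508]
ft_force: [1.0, -0.4, 0.3]
gripper_width: 0.0001
[[ 0.033  0.001 -0.999]
 [ 0.999  0.     0.033]
 [ 0.    -1.    -0.   ]] [0.36963625 0.18685256 0.25545197] [ 3.44131073e-01 -4.02986046e-01  1.93011059e+00 -2.80993766e-05
  1.61394363e+00 -1.19319819e+00] [ 1.00848089 -0.41715658  0.3413365 ]
```

```bash
python3 -m inch '-4.5 0 -1 0 0; -4.5 0 -1 0 0; -4.5 0 -1 0 0; -4.5 0 -1 0 0; -4 0 -1 0 0; -1.5 0 0 0 0; 0 0 0 0 0;0 0 0 0 0' ; python3 - <<'E'
from h import *
import cv2
s=env.sense();im=imaging.capture('wrist');print(s['ee_pos'],s['ft_force'])
np.save('w1.npy',np.r_[s['ee_pos'],s['tool_rot']]);cv2.imwrite('pics/w1.png',cv2.resize(im[:,:,::-1],None,fx=1.5,fy=1.5,interpolation=cv2.INTER_CUBIC))
E
```

```text
time: 2.65
ee_pos: [0.4122, -0.0471, 0.2553]
tool_rot: [-0.507, -0.492, 0.492, 0.508]
ft_force: [0.1, -0.0, -0.2]
gripper_width: 0.0003
[ 0.41222037 -0.0471224   0.25527389] [ 0.06946401 -0.00189595 -0.16860449]
```

View pics/w1.png

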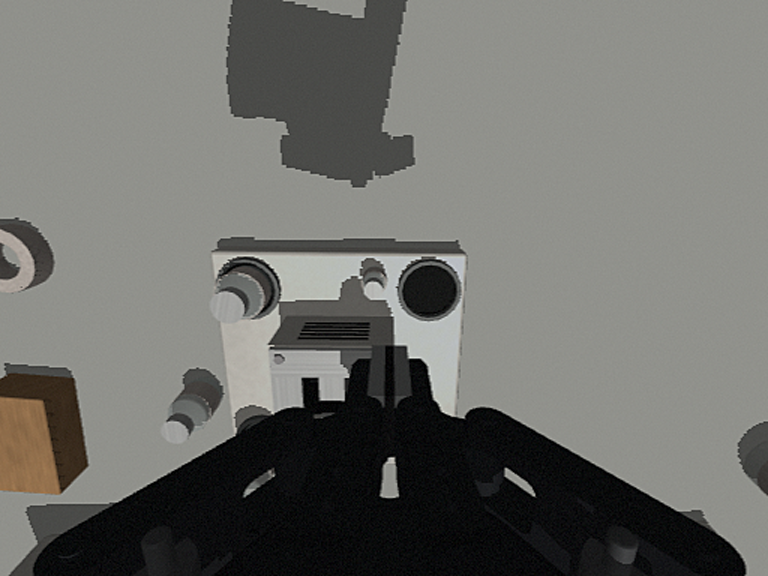

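```bash
cat >> h.py <<'E'
from scipy.spatial.transform import Rotation as R
def wray(f,px):
    w=np.load(f);Rt=R.from_quat(w[3:]).as_matrix();ci=imaging.camera_info('wrist');T=ci['T_tool_cam'];K=ci['camera_matrix']
    d=T[:3,:3]@np.linalg.solve(K,[px[0],px[1],1]);return w[:3]+Rt@T[:3,3],Rt@d
def atz(r,z): o,d=r; return o+d*(z-o[2])/d[2]
E
python3 - <<'E'
from h import *
for px,z in [((212,252),.03),((467,253),.03),((270,348),.1),((430,290),.038),((320,377),.1)]:
    print(px,atz(wray('w1.npy',np.array(px)/1.5),z))
E
```

```text
(212, 252) [ 0.4108655  -0.21074701  0.03      ]
(467, 253) [0.41888207 0.02524333 0.03      ]
(270, 348) [ 0.476371   -0.14512321  0.1       ]
(430, 290) [ 0.45129005 -0.00975093  0.038     ]
(320, 377) [ 0.50403624 -0.10682142  0.1       ]
```

```bash
python3 -m inch '-1.3 2 0 0 0; 0 2 0 0 0; 0 2 0 0 0; 0 2 0 0 0; 0 0 -2 0 0; 0 0 -0.8 0 0; 0 0 0 0 0' ; python3 - <<'E'
from h import *
import cv2
s=env.sense();print(s['ee_pos'],s['ft_force'])
im=imaging.capture('scene');cv2.imwrite('pics/s2.png',cv2.resize(im[110:250,180:320,::-1],None,fx=4,fy=4,interpolation=cv2.INTER_CUBIC))
im=imaging.capture('top');cv2.imwrite('pics/t2.png',cv2.resize(im[155:245,240:350,::-1],None,fx=6.5,fy=6.5,interpolation=cv2.INTER_CUBIC))
E
```

```text
time: 3.58
ee_pos: [0.4403, -0.0613, 0.1756]
tool_rot: [0.507, 0.493, -0.493, -0.507]
ft_force: [-0.0, 0.6, 0.4]
gripper_width: 0.0003
[ 0.44025841 -0.06132321  0.17561578] [-0.03837582  0.57951484  0.38023231]
```

View pics/s2.png

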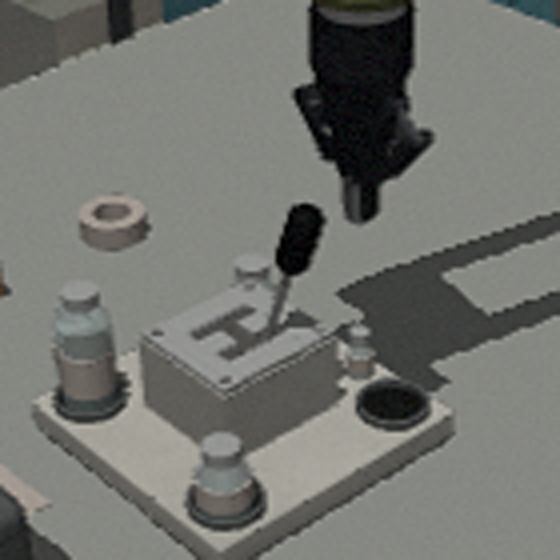

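View pics/t2.png

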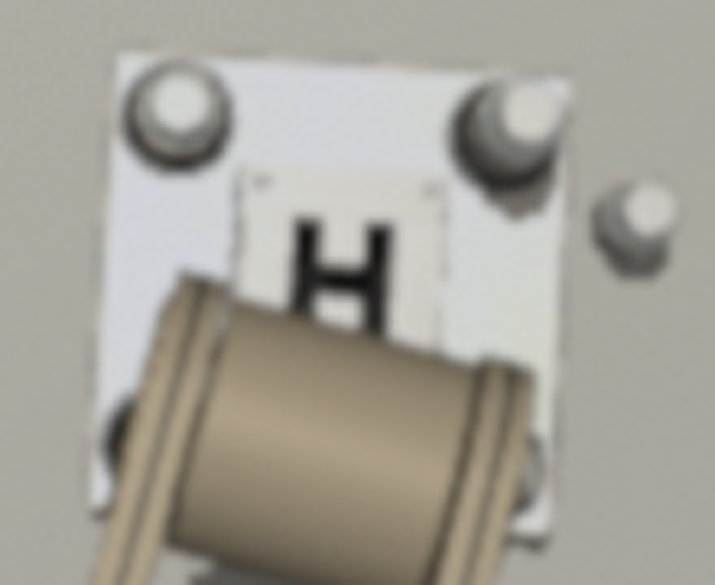

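```bash
python3 -m inch '0 0 -1 0 0; 0 0 -1 0 0; 0 0 -0.5 0 0; 0 0 -0.5 0 0'; python3 -m inch '0 0 -0.5 0 0; 0 0 -0.5 0 0'; python3 -m inch '0 0 -0.5 0 0; 0 0 -0.5 0 0;0 0 0 0 0' ; python3 - <<'E'
from h import *
import cv2
s=env.sense();print(s['ee_pos'],s['ft_force'])
im=imaging.capture('scene');cv2.imwrite('pics/s3.png',cv2.resize(im[110:250,180:320,::-1],None,fx=4,fy=4,interpolation=cv2.INTER_CUBIC))
E
```

```text
time: 4.18
ee_pos: [0.4702, -0.0629, 0.1752]
tool_rot: [-0.507, -0.492, 0.492, 0.508]
ft_force: [-0.3, 0.2, 0.2]
gripper_width: 0.0002
time: 4.42
ee_pos: [0.48, -0.0631, 0.1753]
tool_rot: [-0.507, -0.492, 0.493, 0.508]
ft_force: [-2.0, -0.5, 1.4]
gripper_width: 0.0
time: 4.8
ee_pos: [0.4902, -0.0634, 0.1752]
tool_rot: [0.507, 0.492, -0.492, -0.507]
ft_force: [-0.8, -0.2, 0.5]
gripper_width: 0.0003
[ 0.49020504 -0.06344293  0.17523582] [-0.82188822 -0.22161143  0.53390078]
```

View pics/s3.png

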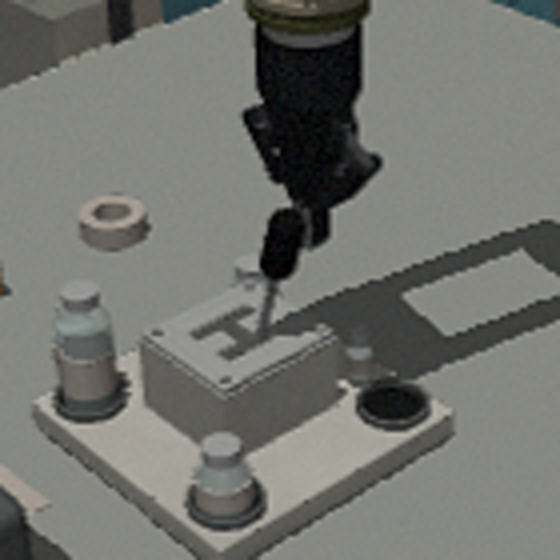

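```bash
python3 -m inch '0 0 -0.5 0 0; 0 0 -0.5 0 0; 0 0 -0.4 0 0; 0 0 -0.4 0 0;0 0 0 0 0' ; python3 - <<'E'
from h import *
import cv2
s=env.sense();print(s['ee_pos'],s['ft_force'])
im=imaging.capture('scene');cv2.imwrite('pics/s4.png',cv2.resize(im[150:220,200:300,::-1],None,fx=7,fy=7,interpolation=cv2.INTER_CUBIC))
E
```

```text
time: 5.48
ee_pos: [0.5081, -0.064, 0.1752]
tool_rot: [-0.507, -0.492, 0.492, 0.507]
ft_force: [-0.9, 0.1, 1.1]
gripper_width: 0.0
[ 0.50813684 -0.06397113  0.17520092] [-0.88076123  0.05471677  1.14885544]
```

View pics/s4.png

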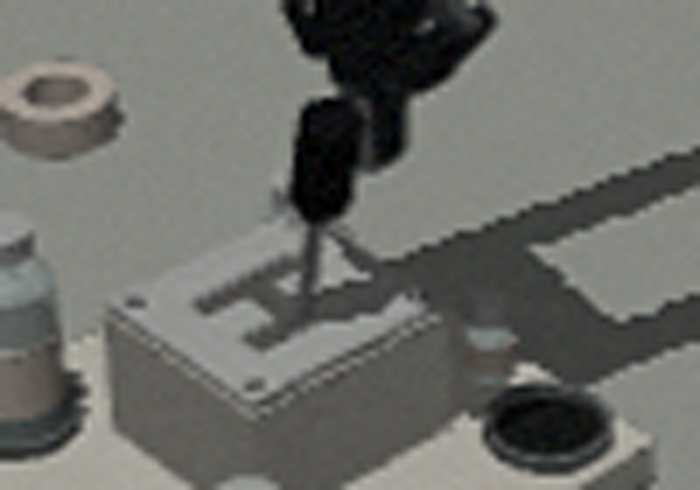

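```bash
cat >> h.py <<'E'
def lev(th,cr,L,p=(.5386,-.0897,-.0307)):
    d=np.array([np.tan(th),np.tan(cr),1]);d/=np.linalg.norm(d)
    q=d*L+[0,0,.02];c,s=np.cos(p[2]),np.sin(p[2])
    return np.array([p[0]+c*q[0]-s*q[1],p[1]+s*q[0]+c*q[1],q[2]])
E
python3 - <<'E'
from h import *
for th in (-.27,-.1,-.05,0,.05,.1):
    print(th,*[((proj('scene',lev(th,.22,L))[0]-[200,150])*7).round(0) for L in (.085,.144,.17,.196)])
E
```

```text
-0.27 [345. 303.] [388. 195.] [408. 145.] [428.  94.]
-0.1 [322. 312.] [348. 208.] [360. 160.] [373. 111.]
-0.05 [315. 315.] [336. 214.] [346. 167.] [356. 118.]
0 [307. 319.] [323. 220.] [331. 174.] [338. 127.]
0.05 [300. 323.] [311. 227.] [315. 182.] [321. 136.]
0.1 [293. 327.] [298. 234.] [300. 190.] [302. 146.]
```

```bash
python3 -m inch '0 0 -0.3 0 0; 0 0 -0.3 0 0;0 0 0 0 0' ; python3 - <<'E'
from h import *
import cv2
s=env.sense();print(s['ee_pos'],s['ft_force'])
im=imaging.capture('scene');cv2.imwrite('pics/s5.png',cv2.resize(im[150:220,200:300,::-1],None,fx=7,fy=7,interpolation=cv2.INTER_CUBIC))
E
```

```text
time: 5.9
ee_pos: [0.5141, -0.0641, 0.1753]
tool_rot: [0.507, 0.492, -0.492, -0.507]
ft_force: [-1.3, 0.5, 0.6]
gripper_width: -0.0001
[ 0.51406262 -0.06414733  0.17530452] [-1.25404524  0.46152853  0.56975459]
```

View pics/s5.png

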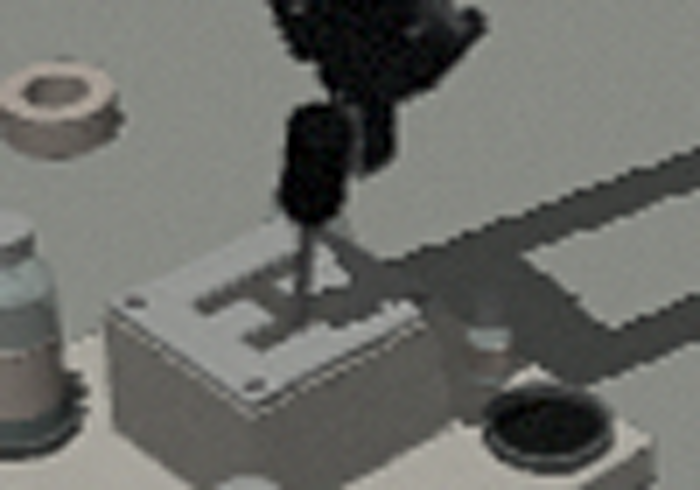

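```bash
python3 - <<'E'
import cv2
import numpy as np
c=[cv2.resize(cv2.imread('pics/scene0.png')[170:210,212:268],None,fx=14,fy=14,interpolation=cv2.INTER_CUBIC)]
from bench import imaging
from h import *
a=imaging.capture('scene')[170:210,212:268,::-1]
cv2.imwrite('pics/cmp0.png',c[0]);cv2.imwrite('pics/cmp1.png',cv2.resize(a,None,fx=14,fy=14,interpolation=cv2.INTER_CUBIC))
def W(x,y,z,p=(.5386,-.0897,-.0307)):
    cc,s=np.cos(p[2]),np.sin(p[2]);return [p[0]+cc*x-s*y,p[1]+s*x+cc*y,z]
for q in [(.008,.0108),(-.008,.0108),(.008,-.0108),(-.008,-.0108),(0,0),(0,.018),(.004,.018)]: print(q,((proj('scene',W(*q,.1))[0]-[212,170])*14).round())
E
```

```text
(0.008, 0.0108) [396. 369.]
(-0.008, 0.0108) [452. 339.]
(0.008, -0.0108) [332. 327.]
(-0.008, -0.0108) [387. 298.]
(0, 0) [391. 333.]
(0, 0.018) [446. 368.]
(0.004, 0.018) [432. 376.]
```

View pics/cmp0.png

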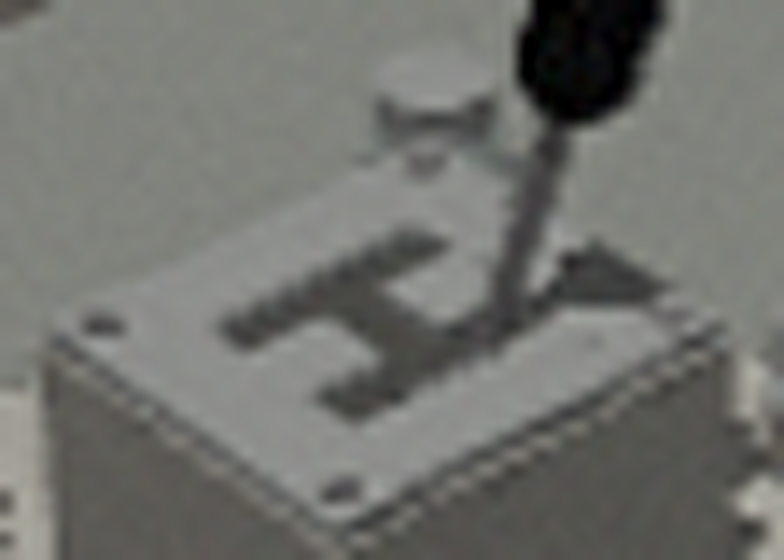

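View pics/cmp1.png

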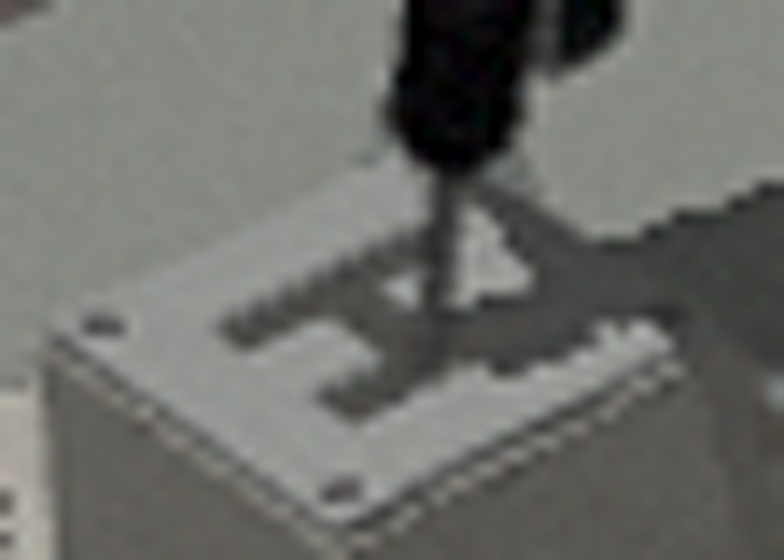

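```bash
python3 -m inch '0 0 1.5 0 0; 0 0 2 0 0; 3 0 0 0 0; 3.3 0 0 0 0; 0 0 -2.5 0 0; 0 0 -2.8 0 0; 0 0 -0.6 0 0; 0 0 0 0 0' ; python3 - <<'E'
from h import *
import cv2
s=env.sense();print(s['ee_pos'],s['ft_force'])
im=imaging.capture('scene');cv2.imwrite('pics/s6.png',cv2.resize(im[130:220,190:310,::-1],None,fx=6,fy=6,interpolation=cv2.INTER_CUBIC))
np.save('w2.npy',np.r_[s['ee_pos'],s['tool_rot']])
im=imaging.capture('wrist');cv2.imwrite('pics/w2.png',cv2.resize(im[:,:,::-1],None,fx=1.5,fy=1.5,interpolation=cv2.INTER_CUBIC))
E
```

```text
time: 7.0
ee_pos: [0.5394, -0.0019, 0.1749]
tool_rot: [-0.507, -0.492, 0.493, 0.508]
ft_force: [-0.5, 0.4, 0.2]
gripper_width: 0.0003
[ 0.53941564 -0.00193893  0.17494723] [-0.47851968  0.40592247  0.17830684]
```

View pics/s6.png

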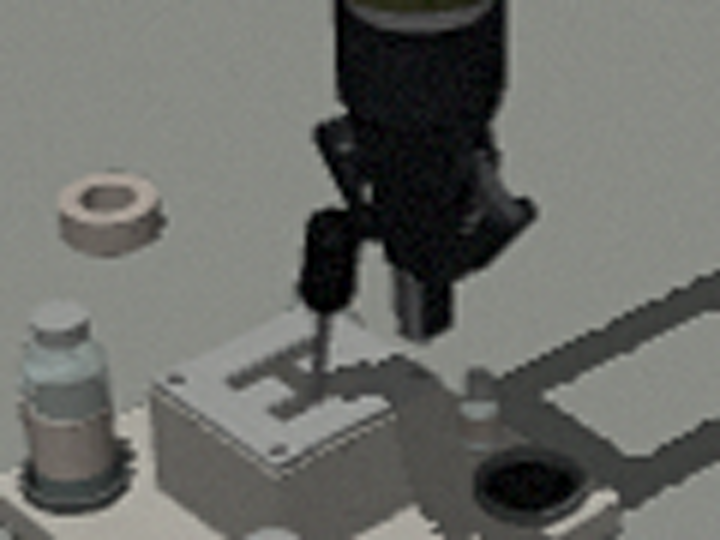

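View pics/w2.png

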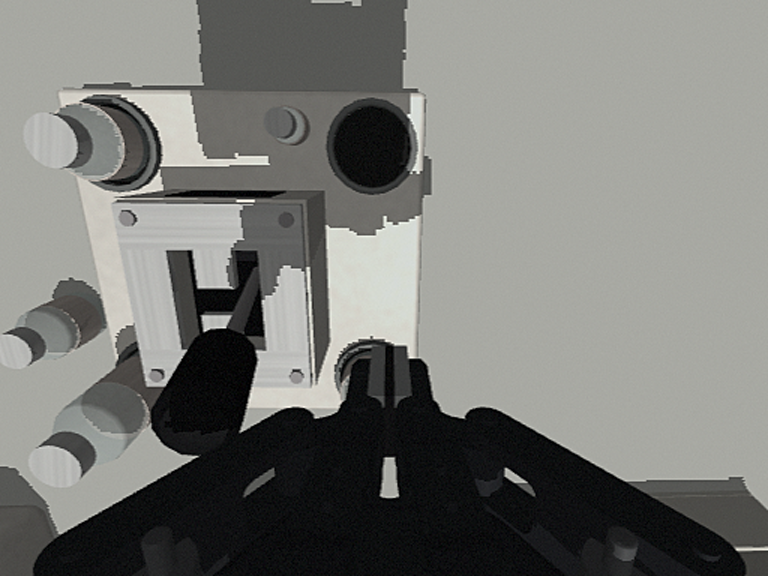

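```bash
python3 - <<'E'
from h import *
for px,z in [((212,388),.188),((237,345),.162),((184,450),.215),((216,300),.1),((115,201),.1),((306,203),.1),((324,382),.1),((60,92),.03),((425,95),.03),((371,146),.038),((120,144),.038)]:
    print(px,z,atz(wray('w2.npy',np.array(px)/1.5),z).round(4))
w=np.load('w2.npy')
E
```

```text
(212, 388) 0.188 [ 0.5378 -0.0664  0.188 ]
(237, 345) 0.162 [ 0.5331 -0.0658  0.162 ]
(184, 450) 0.215 [ 0.5429 -0.0646  0.215 ]
(216, 300) 0.1 [ 0.5338 -0.1001  0.1   ]
(115, 201) 0.1 [ 0.477  -0.1447  0.1   ]
(306, 203) 0.1 [ 0.4811 -0.0438  0.1   ]
(324, 382) 0.1 [ 0.5885 -0.0427  0.1   ]
(60, 92) 0.03 [ 0.4128 -0.2105  0.03  ]
(425, 95) 0.03 [0.4217 0.0251 0.03  ]
(371, 146) 0.038 [ 0.452  -0.0108  0.038 ]
(120, 144) 0.038 [ 0.4458 -0.1741  0.038 ]
```

```bash
python3 -m inch '-1.5 0 0 0 0; -1 0 0 0 0; -0.5 0 0 0 0; -0.5 0 0 0 0; -0.5 0 0 0 0'; python3 -m inch '-0.5 0 0 0 0; -0.5 0 0 0 0'; python3 -m inch '-0.5 0 0 0 0; -0.5 0 0 0 0'; python3 - <<'E'
from h import *
import cv2
s=env.sense();print(s['ee_pos'],s['ft_force'])
np.save('w3.npy',np.r_[s['ee_pos'],s['tool_rot']])
im=imaging.capture('wrist');cv2.imwrite('pics/w3.png',cv2.resize(im[:,:,::-1],None,fx=1.5,fy=1.5,interpolation=cv2.INTER_CUBIC))
E
```

```text
time: 7.72
ee_pos: [0.5387, -0.0419, 0.1755]
tool_rot: [-0.507, -0.493, 0.492, 0.507]
ft_force: [0.1, 2.3, 1.7]
gripper_width: 0.0001
time: 7.98
ee_pos: [0.5383, -0.052, 0.1754]
tool_rot: [0.507, 0.493, -0.492, -0.507]
ft_force: [-0.8, 1.7, 1.3]
gripper_width: -0.0005
time: 8.22
ee_pos: [0.538, -0.0622, 0.1753]
tool_rot: [-0.507, -0.492, 0.492, 0.507]
ft_force: [-0.4, 1.1, 1.3]
gripper_width: -0.0001
[ 0.53796902 -0.06217399  0.17529475] [-0.40676691  1.05083071  1.29602544]
```

View pics/w3.png

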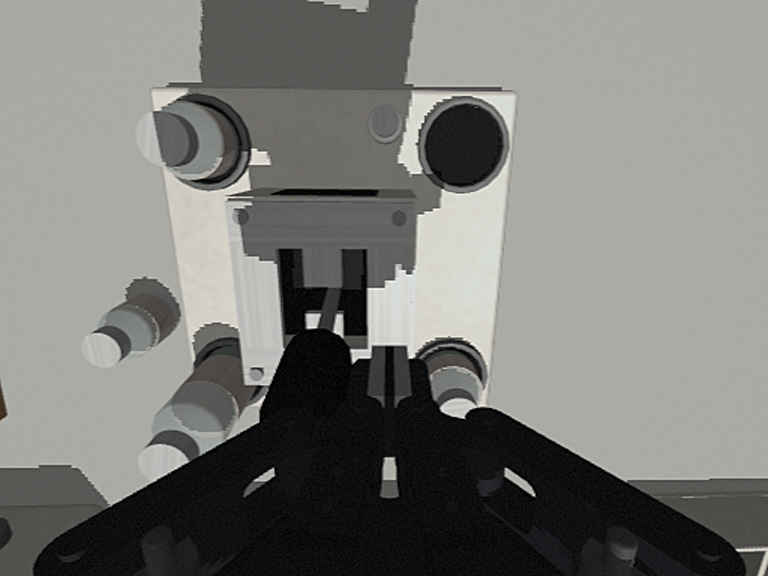

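The rod is in the passage, at about (335,290) to (325,325), with no jam. I'll continue the −y push.

```bash
python3 -m inch '-0.5 0 0 0 0; -0.5 0 0 0 0; -0.5 0 0 0 0'; python3 -m inch '-0.5 0 0 0 0; -0.5 0 0 0 0'; python3 -m inch '-0.5 0 0 0 0; -0.4 0 0 0 0;-0.2 0 0 0 0'; python3 - <<'E'
from h import *
import cv2
s=env.sense();print(s['ee_pos'],s['ft_force'])
np.save('w4.npy',np.r_[s['ee_pos'],s['tool_rot']])
im=imaging.capture('wrist');cv2.imwrite('pics/w4.png',cv2.resize(im[:,:,::-1],None,fx=1.5,fy=1.5,interpolation=cv2.INTER_CUBIC))
im=imaging.capture('scene');cv2.imwrite('pics/s7.png',cv2.resize(im[130:220,190:310,::-1],None,fx=6,fy=6,interpolation=cv2.INTER_CUBIC))
E
```

```text
time: 8.65
ee_pos: [0.5375, -0.0772, 0.1753]
tool_rot: [0.507, 0.492, -0.492, -0.507]
ft_force: [-0.5, 1.3, 1.2]
gripper_width: 0.0002
time: 8.9
ee_pos: [0.5372, -0.0872, 0.1753]
tool_rot: [-0.507, -0.492, 0.492, 0.507]
ft_force: [0.1, 0.6, 0.5]
gripper_width: 0.0003
time: 9.28
ee_pos: [0.5367, -0.0981, 0.1751]
tool_rot: [-0.507, -0.492, 0.492, 0.508]
ft_force: [-1.1, 1.8, -0.7]
gripper_width: 0.0
[ 0.53672709 -0.09809321  0.17506966] [-1.08202559  1.75863751 -0.7356341 ]
```

View pics/w4.png

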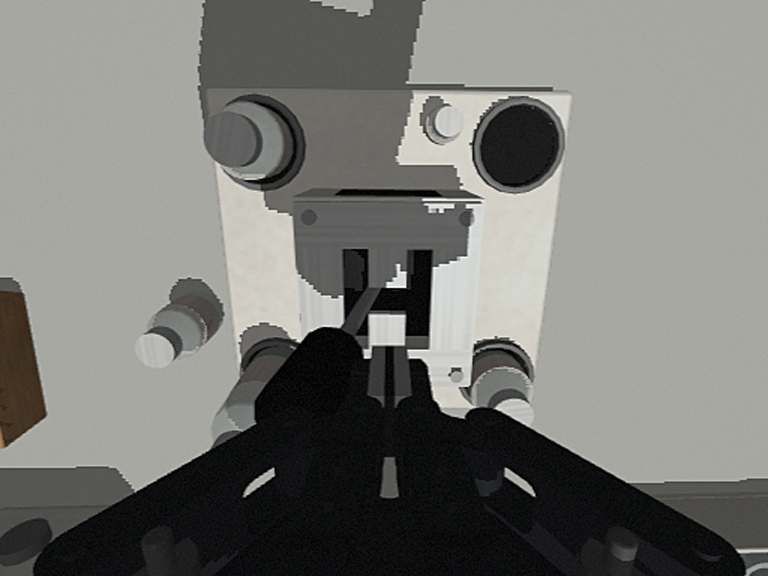

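View pics/s7.png

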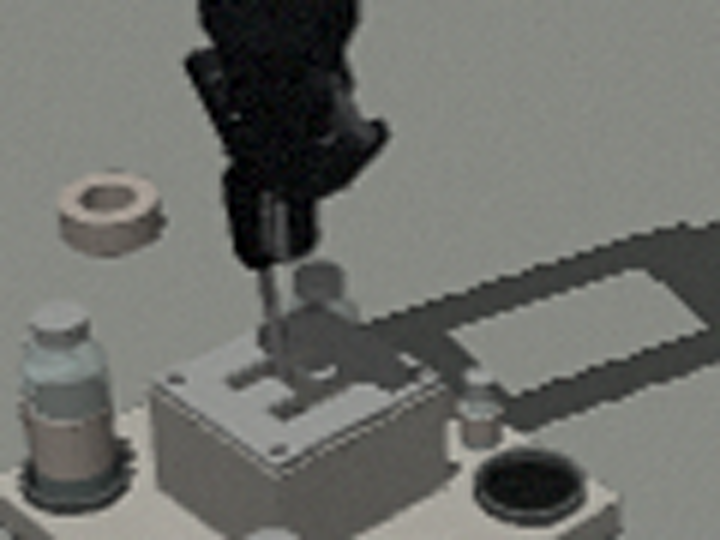

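```bash
python3 - <<'E'
from h import *
p=np.array([.5355,-.097,-.033])
w=np.load('w4.npy');Rt=R.from_quat(w[3:]).as_matrix();ci=imaging.camera_info('wrist');T=ci['T_tool_cam'];K=ci['camera_matrix']
def wp(P):
    q=T[:3,:3].T@(Rt.T@(P-w[:3])-T[:3,3]);u=K@q;return u[:2]/u[2]*1.5
for th in (-.03,0,.03):
  for cr in (-.12,-.16,-.2,-.22): print(th,cr,*[wp(lev(th,cr,L,p)).round() for L in (.05,.082,.12,.144)])
def W(x,y,z):
    c,s=np.cos(p[2]),np.sin(p[2]);return np.array([p[0]+c*x-s*y,p[1]+s*x+c*y,z])
for q in [(-.057,-.052),(-.057,.052),(.008,.0105),(-.008,.0105),(-.008,-.0105),(.008,-.0105)]:print(q,wp(W(*q,.1)).round())
E
python3 - <<'E'
import cv2
a=cv2.imread('pics/w4.png')[230:410,270:470];cv2.imwrite('pics/w4c.png',cv2.resize(a,None,fx=3.3,fy=3.3,interpolation=cv2.INTER_CUBIC))
E
```

```text
-0.03 -0.12 [381. 284.] [373. 299.] [361. 323.] [350. 343.]
-0.03 -0.16 [378. 284.] [367. 299.] [351. 322.] [337. 342.]
-0.03 -0.2 [375. 284.] [362. 298.] [341. 322.] [323. 341.]
-0.03 -0.22 [373. 284.] [359. 298.] [336. 321.] [317. 341.]
0 -0.12 [381. 286.] [373. 303.] [361. 330.] [350. 353.]
0 -0.16 [378. 286.] [367. 303.] [351. 329.] [337. 352.]
0 -0.2 [375. 286.] [362. 302.] [341. 329.] [324. 351.]
0 -0.22 [373. 286.] [359. 302.] [336. 328.] [318. 350.]
0.03 -0.12 [381. 288.] [373. 307.] [361. 337.] [350. 362.]
0.03 -0.16 [378. 288.] [367. 307.] [351. 336.] [337. 361.]
0.03 -0.2 [375. 288.] [362. 306.] [341. 335.] [324. 359.]
0.03 -0.22 [373. 288.] [359. 306.] [337. 335.] [318. 359.]
(-0.057, -0.052) [292. 200.]
(-0.057, 0.052) [489. 201.]
(0.008, 0.0105) [409. 315.]
(-0.008, 0.0105) [409. 289.]
(-0.008, -0.0105) [372. 289.]
(0.008, -0.0105) [372. 315.]
```

View pics/w4c.png

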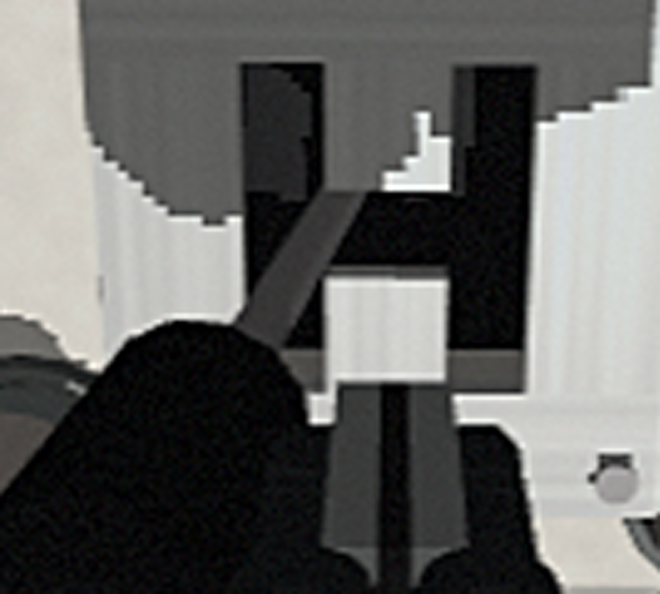

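```bash
python3 -m inch '-0.3 0 0 0 0; -0.3 0 0 0 0'; python3 -m inch '-0.2 0 0 0 0;-0.15 0 0 0 0;0 0 0 0 0'; python3 - <<'E'
from h import *
import cv2
s=env.sense();print(s['ee_pos'],s['ft_force'])
np.save('w5.npy',np.r_[s['ee_pos'],s['tool_rot']])
im=imaging.capture('wrist');cv2.imwrite('pics/w5.png',cv2.resize(im[:,:,::-1],None,fx=1.5,fy=1.5,interpolation=cv2.INTER_CUBIC))
a=cv2.imread('pics/w5.png')[230:410,270:470];cv2.imwrite('pics/w5c.png',cv2.resize(a,None,fx=3.3,fy=3.3,interpolation=cv2.INTER_CUBIC))
E
```

```text
time: 9.62
ee_pos: [0.5367, -0.1039, 0.1752]
tool_rot: [-0.507, -0.492, 0.493, 0.507]
ft_force: [0.5, 1.2, -0.6]
gripper_width: 0.0
time: 10.0
ee_pos: [0.5366, -0.1075, 0.1753]
tool_rot: [0.508, 0.492, -0.492, -0.507]
ft_force: [-0.5, 1.1, -0.2]
gripper_width: 0.0003
[ 0.53661633 -0.10747299  0.17530662] [-0.51448962  1.11751764 -0.19925375]
```

View pics/w5c.png

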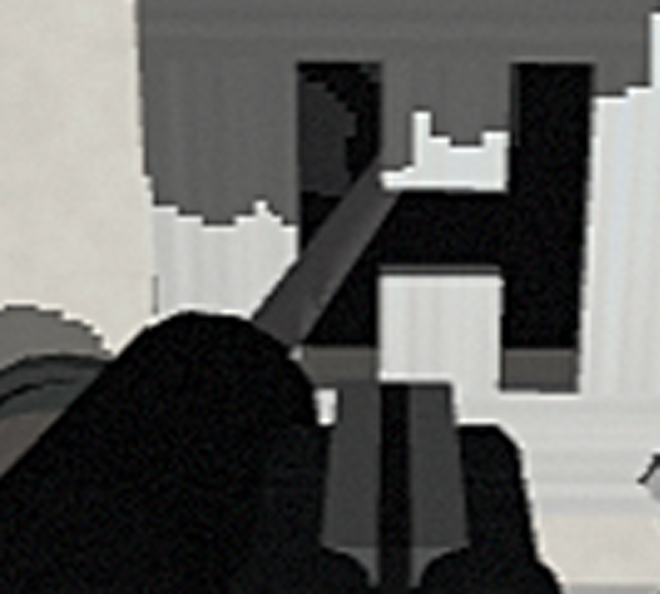

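```bash
python3 -m inch '1 0 0 0 0; 1 0 0 0 0; 0 0 2.5 0 0; 0 0 2.5 0 0; -2.5 0 0 0 0; -2.2 0 0 0 0; 0 0 0 0 0'; python3 - <<'E'
from h import *
import cv2
s=env.sense();print(s['ee_pos'],s['ft_force'])
im=imaging.capture('scene');cv2.imwrite('pics/s8.png',cv2.resize(im[130:220,190:310,::-1],None,fx=6,fy=6,interpolation=cv2.INTER_CUBIC))
E
```

```text
time: 10.92
ee_pos: [0.4859, -0.1333, 0.1755]
tool_rot: [0.508, 0.492, -0.492, -0.508]
ft_force: [-0.8, -0.2, 0.3]
gripper_width: -0.0003
[ 0.48588767 -0.13327786  0.17552582] [-0.81629586 -0.24406603  0.28678817]
```

View pics/s8.png

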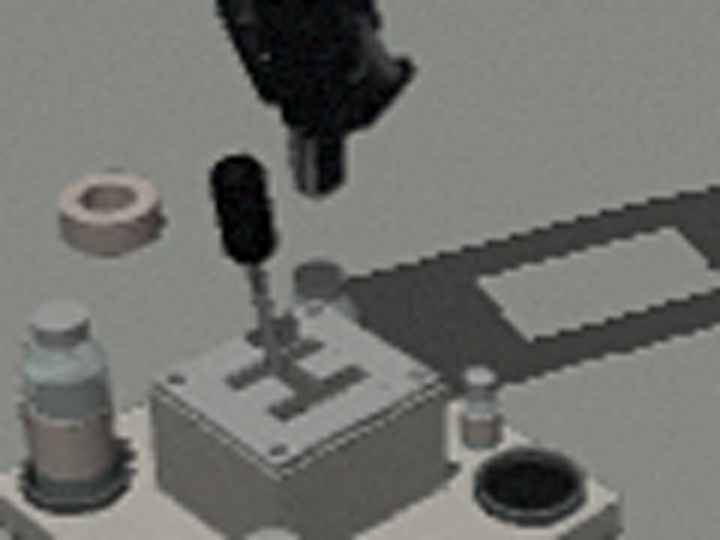

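```bash
python3 -m inch '0 0 -1 0 0; 0 0 -0.7 0 0; 0 0 -0.5 0 0; 0 0 -0.5 0 0'; python3 -m inch '0 0 -0.5 0 0; 0 0 -0.5 0 0; 0 0 -0.5 0 0'; python3 -m inch '0 0 -0.5 0 0; 0 0 -0.5 0 0;0 0 0 0 0'; python3 - <<'E'
from h import *
import cv2
s=env.sense();print(s['ee_pos'],s['ft_force'])
im=imaging.capture('scene');cv2.imwrite('pics/s9.png',cv2.resize(im[130:220,190:310,::-1],None,fx=6,fy=6,interpolation=cv2.INTER_CUBIC))
E
```

```text
time: 11.48
ee_pos: [0.5131, -0.1334, 0.1752]
tool_rot: [-0.507, -0.492, 0.493, 0.508]
ft_force: [-2.0, -0.5, 1.7]
gripper_width: 0.0001
time: 11.85
ee_pos: [0.5281, -0.1341, 0.1753]
tool_rot: [-0.507, -0.492, 0.492, 0.508]
ft_force: [-1.6, 0.2, 0.2]
gripper_width: -0.0001
time: 12.22
ee_pos: [0.538, -0.1343, 0.175]
tool_rot: [-0.507, -0.492, 0.492, 0.508]
ft_force: [-0.4, -0.6, -0.2]
gripper_width: -0.0001
[ 0.53796618 -0.13433824  0.17502291] [-0.36772909 -0.55611303 -0.18019686]
```

View pics/s9.png

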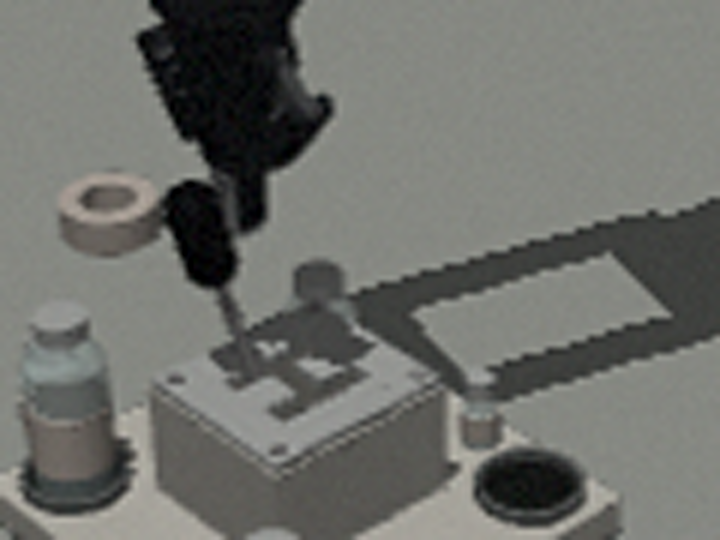

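Running freely along the −y slot. The last centimetre goes in small steps, watching for the end stop.

```bash
python3 -m inch '0 0 -0.3 0 0; 0 0 -0.3 0 0;0 0 -0.2 0 0'; python3 -m inch '0 0 -0.2 0 0;0 0 0 0 0'; python3 - <<'E'
from h import *
import cv2
s=env.sense();print(s['ee_pos'],s['ft_force'])
np.save('w6.npy',np.r_[s['ee_pos'],s['tool_rot']])
im=imaging.capture('wrist');cv2.imwrite('pics/w6.png',cv2.resize(im[:,:,::-1],None,fx=1.5,fy=1.5,interpolation=cv2.INTER_CUBIC))
im=imaging.capture('scene');cv2.imwrite('pics/s10.png',cv2.resize(im[130:220,190:310,::-1],None,fx=6,fy=6,interpolation=cv2.INTER_CUBIC))
E
```

```text
time: 12.65
ee_pos: [0.5459, -0.1346, 0.1753]
tool_rot: [-0.507, -0.492, 0.492, 0.507]
ft_force: [-1.9, 0.1, -0.1]
gripper_width: -0.0001
time: 12.9
ee_pos: [0.548, -0.1347, 0.1753]
tool_rot: [0.507, 0.492, -0.492, -0.507]
ft_force: [-1.7, 0.1, 0.3]
gripper_width: 0.0
[ 0.54795275 -0.1347182   0.17532528] [-1.68505905  0.13188399  0.34346811]
```

View pics/w6.png

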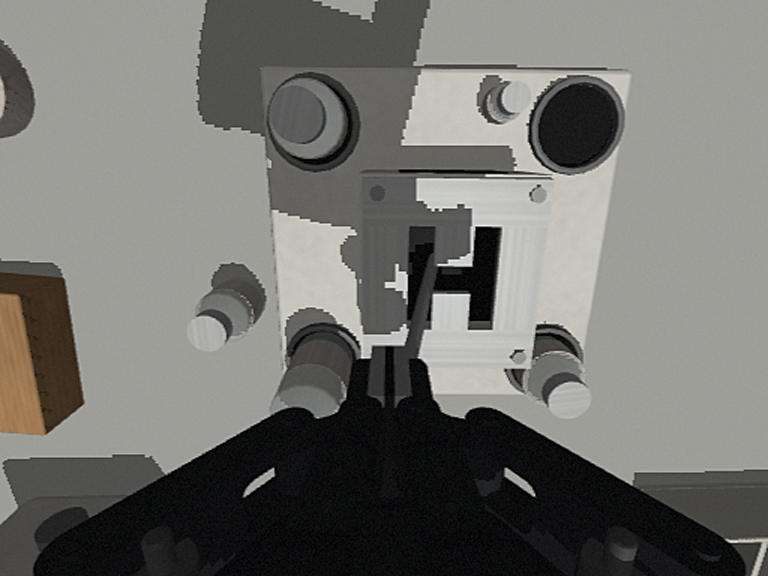

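View pics/s10.png

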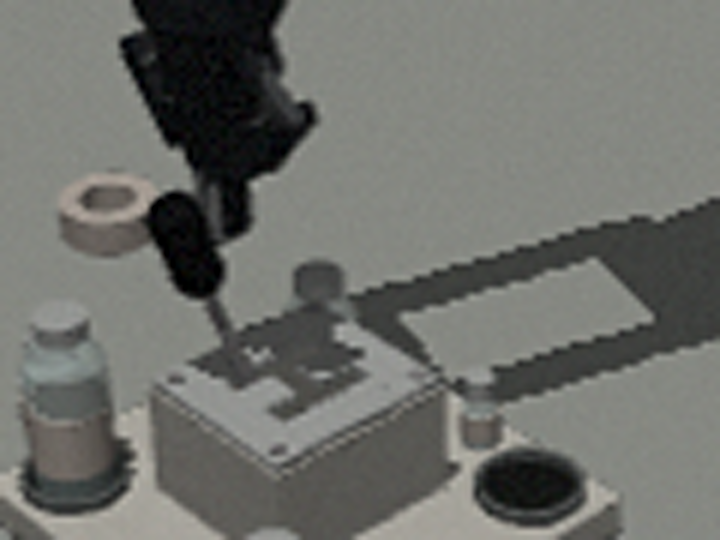

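```bash
python3 -m inch '0 0 -0.1 0 0;0 0 -0.1 0 0;0 0 0 0 0'; python3 -m inch '0 0 -0.1 0 0;0 0 0 0 0'; python3 -m inch '0 0 -0.1 0 0;0 0 0 0 0'
```

```text
time: 13.38
ee_pos: [0.5498, -0.1348, 0.1753]
tool_rot: [0.507, 0.492, -0.492, -0.507]
ft_force: [-1.9, -0.4, -0.3]
gripper_width: 0.0001
time: 13.62
ee_pos: [0.5508, -0.1348, 0.1753]
tool_rot: [-0.507, -0.492, 0.492, 0.507]
ft_force: [-1.0, -0.1, 0.1]
gripper_width: -0.0001
time: 13.88
ee_pos: [0.5519, -0.1348, 0.1753]
tool_rot: [0.507, 0.492, -0.492, -0.507]
ft_force: [-2.0, 0.5, -0.0]
gripper_width: -0.0002
```

```bash
python3 -m inch '0 0 -0.1 0 0;0 0 0 0 0';  python3 -m inch '0 0 -0.05 0 0;0 0 0 0 0';python3 -m inch '0 0 -0.05 0 0;0 0 0 0 0'; python3 - <<'E'
from h import *
import cv2
im=imaging.capture('scene');cv2.imwrite('pics/s11.png',cv2.resize(im[130:220,190:310,::-1],None,fx=6,fy=6,interpolation=cv2.INTER_CUBIC))
p=(.5386,-.0897,-.0307)
for th in (.15,.2,.225,.27):
    print(th,*[((proj('scene',lev(th,-.21,L))[0]-[190,130])*6).round(0) for L in (.085,.144,.17,.196)])
E
```

```text
time: 14.12
ee_pos: [0.5529, -0.1349, 0.1753]
tool_rot: [0.507, 0.492, -0.492, -0.507]
ft_force: [-2.1, 0.6, 0.1]
gripper_width: 0.0002
time: 14.38
ee_pos: [0.5533, -0.1349, 0.1753]
tool_rot: [-0.507, -0.492, 0.492, 0.507]
ft_force: [-2.3, -0.3, 0.4]
gripper_width: -0.0001
time: 14.62
ee_pos: [0.5538, -0.1349, 0.1753]
tool_rot: [0.507, 0.492, -0.492, -0.507]
ft_force: [-2.3, 0.0, -0.5]
gripper_width: 0.0002
0.15 [259. 375.] [225. 278.] [209. 233.] [193. 188.]
0.2 [253. 379.] [214. 285.] [197. 242.] [178. 198.]
0.225 [250. 381.] [209. 289.] [190. 247.] [171. 203.]
0.27 [245. 386.] [200. 296.] [179. 255.] [158. 213.]
```

View pics/s11.png

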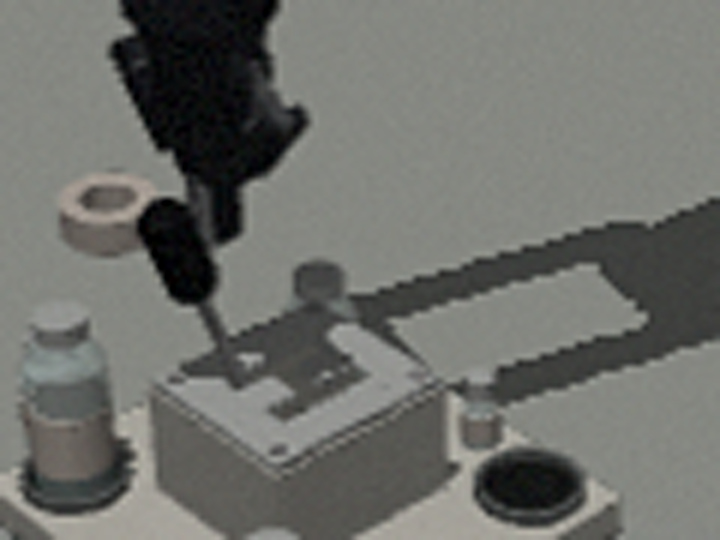

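```bash
for i in 1; do :; done; python3 -m inch '0 0 -0.05 0 0;0 0 0 0 0';  python3 -m inch '0 0 -0.05 0 0;0 0 0 0 0';python3 -m inch '0 0 -0.05 0 0;0 0 0 0 0';python3 -m inch '0 0 -0.05 0 0;0 0 0 0 0'
```

```text
time: 14.92
ee_pos: [0.5543, -0.1349, 0.1753]
tool_rot: [0.507, 0.492, -0.492, -0.507]
ft_force: [-1.5, 0.2, -0.2]
gripper_width: 0.0003
time: 15.18
ee_pos: [0.5548, -0.1349, 0.1753]
tool_rot: [0.507, 0.492, -0.492, -0.507]
ft_force: [-0.8, -1.1, -1.1]
gripper_width: -0.0
time: 15.42
ee_pos: [0.5553, -0.135, 0.1753]
tool_rot: [-0.507, -0.492, 0.492, 0.507]
ft_force: [-2.1, 0.4, -0.5]
gripper_width: -0.0
time: 15.68
ee_pos: [0.5557, -0.1349, 0.1752]
tool_rot: [-0.507, -0.492, 0.492, 0.508]
ft_force: [-1.5, -0.4, -0.3]
gripper_width: -0.0001
```

```bash
python3 -m inch '0 0 -0.05 0 0;0 0 0 0 0';  python3 -m inch '0 0 -0.05 0 0;0 0 0 0 0';python3 -m inch '0 0 -0.05 0 0;0 0 0 0 0';python3 -m inch '0 0 -0.05 0 0;0 0 0 0 0'
```

```text
time: 15.92
ee_pos: [0.5562, -0.1349, 0.1752]
tool_rot: [-0.507, -0.492, 0.492, 0.508]
ft_force: [-2.3, 0.1, -1.0]
gripper_width: 0.0002
time: 16.18
ee_pos: [0.5567, -0.1349, 0.1752]
tool_rot: [-0.507, -0.492, 0.492, 0.508]
ft_force: [-2.9, -0.5, -1.0]
gripper_width: -0.0001
time: 16.42
ee_pos: [0.5572, -0.135, 0.1752]
tool_rot: [-0.507, -0.492, 0.493, 0.508]
ft_force: [-2.9, -0.2, -1.4]
gripper_width: 0.0004
time: 16.68
ee_pos: [0.5577, -0.135, 0.1752]
tool_rot: [-0.507, -0.492, 0.492, 0.508]
ft_force: [-4.0, -1.1, -0.3]
gripper_width: -0.0
```

```bash
python3 -m inch '0 0 -0.05 0 0;0 0 0 0 0';  python3 -m inch '0 0 -0.05 0 0;0 0 0 0 0'; python3 - <<'E'
from h import *
import cv2
s=env.sense();print(s['ee_pos'],s['ft_force'])
im=imaging.capture('scene');cv2.imwrite('pics/s12.png',cv2.resize(im[130:220,190:310,::-1],None,fx=6,fy=6,interpolation=cv2.INTER_CUBIC))
E
```

```text
time: 16.92
ee_pos: [0.5582, -0.135, 0.1752]
tool_rot: [-0.507, -0.492, 0.492, 0.508]
ft_force: [-4.2, -0.4, -1.5]
gripper_width: -0.0003
time: 17.18
ee_pos: [0.5587, -0.135, 0.1752]
tool_rot: [-0.507, -0.492, 0.492, 0.508]
ft_force: [-5.0, -0.1, -1.7]
gripper_width: 0.0002
[ 0.55866206 -0.13501716  0.17519078] [-5.02008244 -0.08404453 -1.70487021]
```

View pics/s12.png

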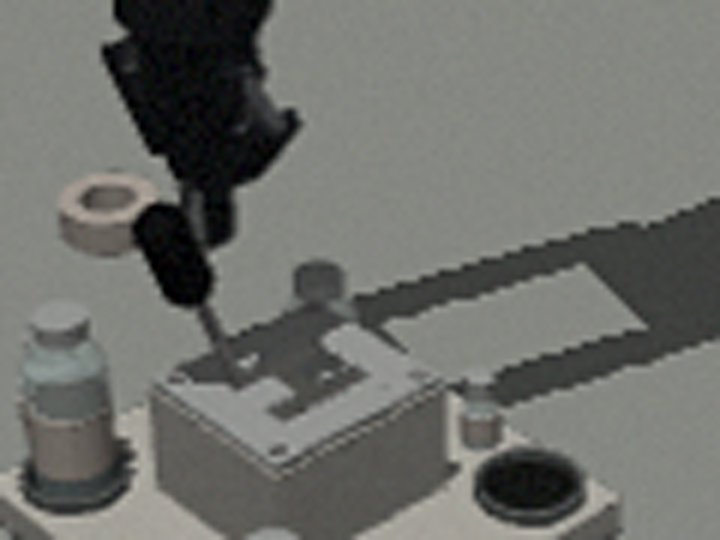

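The force is rising steadily against the end stop, so I'll back straight off, lift and check.

```bash
python3 -m inch '0 0 0.5 0 0; 0 0 2 0 0; 0 0 3 0 0; 0 0 3 0 0; 0 -3 0 0 0; 0 -3 0 0 0; 3 0 0 0 0; 4 0 0 0 0; 4 0 0 0 0;0 0 0 0 0'; python3 - <<'E'
from h import *
import cv2
s=env.sense();print(s['ee_pos'],s['ft_force'])
np.save('w7.npy',np.r_[s['ee_pos'],s['tool_rot']])
im=imaging.capture('wrist');cv2.imwrite('pics/w7.png',cv2.resize(im[:,:,::-1],None,fx=1.5,fy=1.5,interpolation=cv2.INTER_CUBIC))
im=imaging.capture('scene');cv2.imwrite('pics/s13.png',cv2.resize(im[130:250,170:310,::-1],None,fx=5,fy=5,interpolation=cv2.INTER_CUBIC))
im=imaging.capture('top');cv2.imwrite('pics/t13.png',cv2.resize(im[155:245,240:350,::-1],None,fx=6.5,fy=6.5,interpolation=cv2.INTER_CUBIC))
E
```

```text
time: 18.48
ee_pos: [0.478, -0.0204, 0.2364]
tool_rot: [0.507, 0.494, -0.492, -0.506]
ft_force: [0.1, -0.6, 0.3]
gripper_width: -0.0002
[ 0.47798682 -0.02042593  0.23637751] [ 0.12840354 -0.60760915  0.30373757]
```

View pics/w7.png

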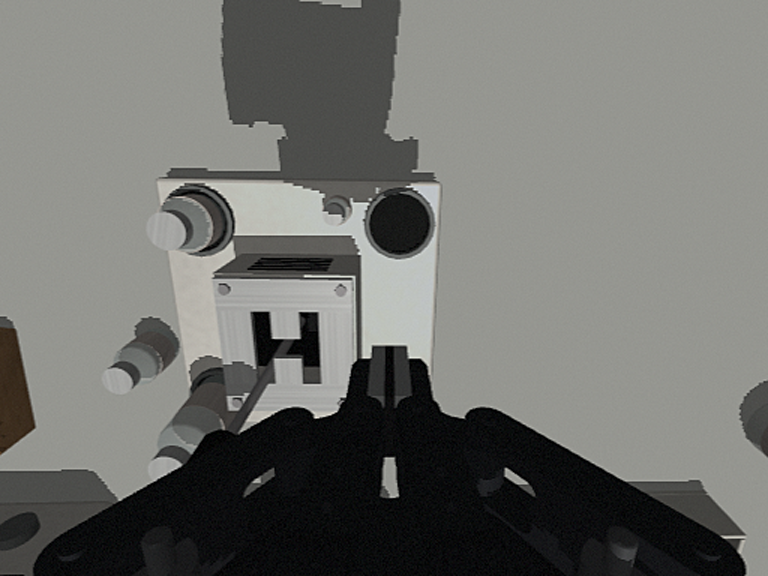

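View pics/s13.png

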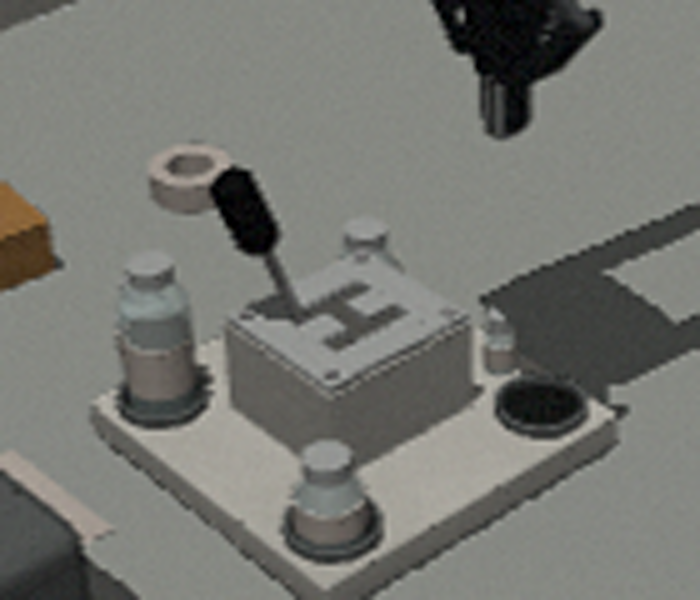

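View pics/t13.png

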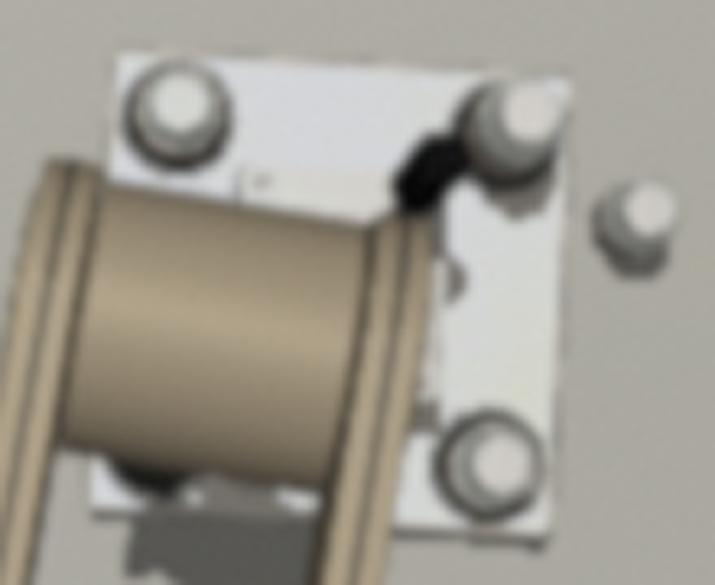

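```bash
python3 -m inch '4 -1 1 0 0; 5 0 1 0 0; 5 0 0 0 0; 5 0 0 0 0; 5 0 0 0 0;0 0 0 0 0;0 0 0 0 0'; python3 - <<'E'
from h import *
import cv2
s=env.sense();print(s['ee_pos'],s['ft_force'],s['qd'].round(3))
im=imaging.capture('top');cv2.imwrite('pics/t14.png',cv2.resize(im[155:245,240:350,::-1],None,fx=6.5,fy=6.5,interpolation=cv2.INTER_CUBIC))
im=imaging.capture('scene');cv2.imwrite('pics/s14.png',cv2.resize(im[150:220,200:300,::-1],None,fx=7,fy=7,interpolation=cv2.INTER_CUBIC))
E
```

```text
time: 19.5
ee_pos: [0.4648, 0.2171, 0.2452]
tool_rot: [0.508, 0.492, -0.492, -0.507]
ft_force: [1.1, 0.1, -0.0]
gripper_width: -0.0004
[0.46481379 0.21707391 0.24523171] [ 1.11448248  0.05621244 -0.03413414] [-0.02  -0.011  0.01  -0.001  0.002  0.002]
```

View pics/t14.png

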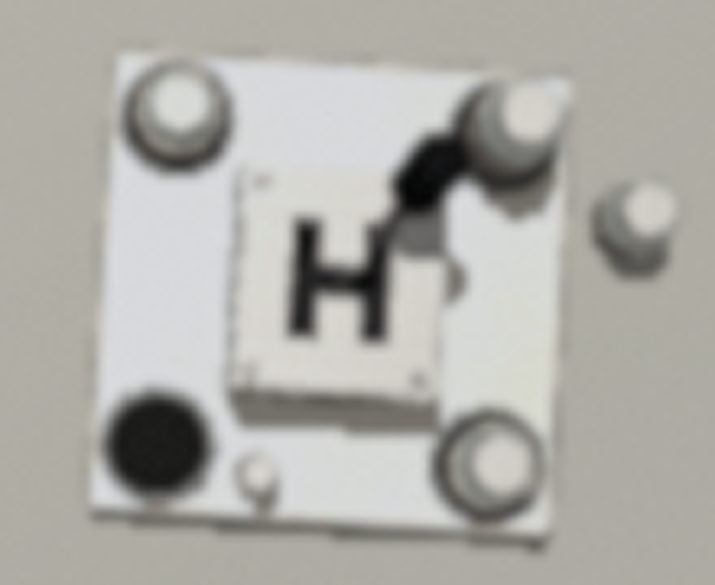

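View pics/s14.png

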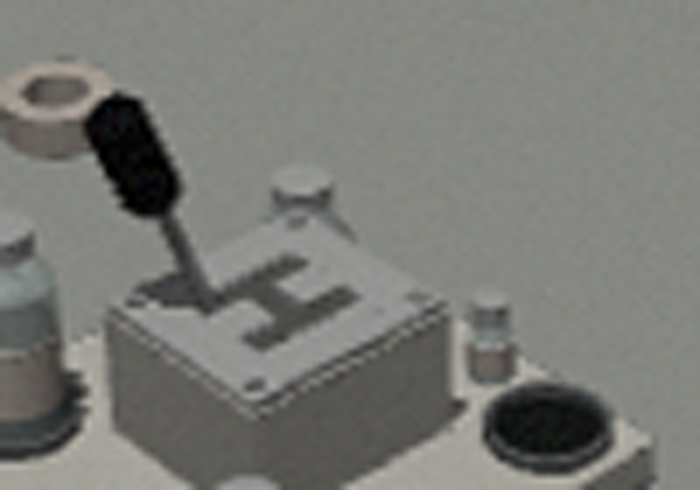

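```bash
python3 - <<'E'
from h import *
t=lambda x,y:(x/6.5+240,y/6.5+155); s=lambda x,y:(x/7+200,y/7+150)
k=tri([ray('top',t(431,172)),ray('scene',s(133,155))]);print(k)
p=(.5355,-.0975,-.033);d=k[:2]-p[:2];c,sn=np.cos(p[2]),np.sin(p[2]);m=[c*d[0]+sn*d[1],-sn*d[0]+c*d[1]];print('mixer xy',m,'throw~',np.arctan2(m[0],k[2]-.02))
print('dist tall',np.hypot(m[0]-.085,m[1]+.085))
for th in (.2,.225,.25,.27): print(th,[((proj('scene',lev(th,-.21,L))[0]-[200,150])*7).round() for L in(.085,.144,.17,.196)],[((proj('top',lev(th,-.21,L,p))[0]-[240,155])*6.5).round() for L in(.085,.144,.17,.196)])
E
```

```text
[ 0.58029143 -0.13517016  0.17711183]
mixer xy [np.float64(0.04600993452300968), np.float64(-0.03617180245532331)] throw~ 0.28488276497875054
dist tall 0.06248534293225864
0.2 [array([225., 302.]), array([180., 192.]), array([159., 142.]), array([138.,  91.])] [array([372., 250.]), array([408., 217.]), array([425., 201.]), array([442., 185.])]
0.225 [array([222., 305.]), array([174., 197.]), array([152., 148.]), array([130.,  97.])] [array([372., 246.]), array([408., 210.]), array([425., 193.]), array([442., 176.])]
0.25 [array([218., 308.]), array([168., 202.]), array([145., 153.]), array([121., 104.])] [array([372., 242.]), array([408., 203.]), array([424., 184.]), array([442., 166.])]
0.27 [array([215., 310.]), array([163., 206.]), array([139., 158.]), array([115., 109.])] [array([372., 238.]), array([407., 197.]), array([424., 178.]), array([441., 158.])]
```

```bash
python3 -m inch '0 0 0 0 0;0 0 0 0 0'; python3 -c "
from bench import env
print(env.sign_off())"
```

```text
time: 19.85
ee_pos: [0.4646, 0.2172, 0.2454]
tool_rot: [0.508, 0.492, -0.492, -0.508]
ft_force: [-0.8, -0.4, -0.3]
gripper_width: -0.0002
the job is handed in; nothing more can be done
None
```

The lever is home in the slot at the tall bottle's corner (mixer +x, −y). The robot has let go and stands clear, and the job was handed in at about 19.9 s. No verdict was given.

- **Moves:** I pushed with the shut fingertips only, in three pushes: +x out of the parking slot, −y through the passage, and +x to the end stop. The wrist force readings reached about 5 N at most, and that was at the stop. Readings while the lever was sliding were about 2 N.
- **Lever position:** after letting go, two-view triangulation put the knob at mixer (46, −36) mm, 177 mm high. The throw comes out at about 0.27–0.28 rad, past the 0.225 needed. The knob is about 62 mm from the tall bottle's axis, within the 85 mm limit.
- **Other things:** in the before and after views of the mixer, the bottles on and beside it and the vial stand in the same places. I did not compare before and after pictures of the dish, tape, carton and saline bottle; the arm never worked near them.
- **Disagreement:** the cameras differed by up to about 10 mm on the mixer's y position and a few mm on x. I used the wrist view and the force readings to settle each push. The triangulated throw also came out slightly past the 0.27 stop, which is within the measuring error.

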